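Switch the display light from the red-roofed to the blue-roofed pottery house

TASK

Move the display light on the pottery stall: first switch off the lamp base of the red-roofed house by pressing the plain end of its rocker switch all the way down, then switch on the lamp base of the blue-roofed house by pressing the yellow-dotted end of its rocker all the way down. Press lightly with the fingertips, leave the green-roofed house's switch as it is, and do not lift, shift or tip any of the pottery. Finish with both switches left as set and the hand clear of everything.

Things in the scene. Friction and masses are not known exactly. Their poses are not given: they have to be found in the camera images.
- red_base: Lamp base of the red-roofed house: fixed wooden block 260 x 120 mm, 30 mm high. Origin: centre of its underside; z up; +x runs from the switch end (nearer the robot) to the house end. Its switch, centred 75 mm along -x, is a white see-saw rocker between two low black cheeks (tops 48 mm above the table) at its -x and +x sides. This lamp is on at the start (joint about +0.2).
- red_rocker (a joint): Tilt (rad) of that white paddle, 44 mm (base x) by 76 mm (base y), 10 mm thick, about an axis along base x, 50 mm above the table: +0.22 dotted end (+y) fully down, on; 0 level; -0.22 plain end (-y) fully down, off. Friction about 2 N at the end marks, 3 to 4 N nearer the axis; no spring, stays where left; firm stops. The whole switch sits on a rubber mount and gives 1 mm per 4 N.
- red_dot_end (a point): Yellow dot (16 mm across) on the top face of the red-roofed house's paddle, 28 mm from the tilt axis, on the +y half; press straight down here to switch on. Moves with the paddle: 61 mm above the table when that end is up, 49 mm when fully down.
- red_plain_end (a point): The same point on the plain half, 28 mm from the tilt axis on the -y side; press straight down here to switch off. 61 mm above the table when that end is up, 49 mm when fully down.
- red_house: Loose ceramic lantern house, clay-coloured round body, pointed red roof: 86 mm across the eaves, 118 mm tall, 0.35 kg, standing on the house end of its lamp base, about 150 mm from the middle of the switch. Origin: centre of its underside, z up. Not to be moved.
- blue_base: Lamp base of the blue-roofed house: fixed wooden block 260 x 120 mm, 30 mm high. Origin: centre of its underside; z up; +x runs from the switch end (nearer the robot) to the house end. Its switch, centred 75 mm along -x, is a white see-saw rocker between two low black cheeks (tops 48 mm above the table) at its -x and +x sides. This lamp is off at the start (joint about -0.2).
- blue_rocker (a joint): Tilt (rad) of that white paddle, 44 mm (base x) by 76 mm (base y), 10 mm thick, about an axis along base x, 50 mm above the table: +0.22 dotted end (+y) fully down, on; 0 level; -0.22 plain end (-y) fully down, off. Friction about 2 N at the end marks, 3 to 4 N nearer the axis; no spring, stays where left; firm stops. The whole switch sits on a rubber mount and gives 1 mm per 4 N.
- blue_dot_end (a point): Yellow dot (16 mm across) on the top face of the blue-roofed house's paddle, 28 mm from the tilt axis, on the +y half; press straight down here to switch on. Moves with the paddle: 61 mm above the table when that end is up, 49 mm when fully down.
- blue_plain_end (a point): The same point on the plain half, 28 mm from the tilt axis on the -y side; press straight down here to switch off. 61 mm above the table when that end is up, 49 mm when fully down.
- blue_house: Loose ceramic lantern house, clay-coloured round body, pointed blue roof: 86 mm across the eaves, 118 mm tall, 0.35 kg, standing on the house end of its lamp base, about 150 mm from the middle of the switch. Origin: centre of its underside, z up. Not to be moved.
- green_base: Lamp base of the green-roofed house: fixed wooden block 260 x 120 mm, 30 mm high. Origin: centre of its underside; z up; +x runs from the switch end (nearer the robot) to the house end. Its switch, centred 75 mm along -x, is a white see-saw rocker between two low black cheeks (tops 48 mm above the table) at its -x and +x sides. This lamp is off at the start (joint about -0.2); to be left alone.
- green_rocker (a joint): Tilt (rad) of that white paddle, 44 mm (base x) by 76 mm (base y), 10 mm thick, about an axis along base x, 50 mm above the table: +0.22 dotted end (+y) fully down, on; 0 level; -0.22 plain end (-y) fully down, off. Friction about 2 N at the end marks, 3 to 4 N nearer the axis; no spring, stays where left; firm stops. The whole switch sits on a rubber mount and gives 1 mm per 4 N.
- green_dot_end (a point): Yellow dot (16 mm across) on the top face of the green-roofed house's paddle, 28 mm from the tilt axis, on the +y half; press straight down here to switch on. Moves with the paddle: 61 mm above the table when that end is up, 49 mm when fully down.
- green_plain_end (a point): The same point on the plain half, 28 mm from the tilt axis on the -y side; press straight down here to switch off. 61 mm above the table when that end is up, 49 mm when fully down.
- green_house: Loose ceramic lantern house, clay-coloured round body, pointed green roof: 86 mm across the eaves, 118 mm tall, 0.35 kg, standing on the house end of its lamp base, about 150 mm from the middle of the switch. Origin: centre of its underside, z up. Not to be moved.
- toadstool: Small loose ceramic toadstool with a red spotted cap, 34 mm across, 38 mm tall, 40 g, standing on the blue-roofed house's lamp base about midway between switch and house. Origin: centre of its underside. Not to be moved.
- bowl: Small loose dark ceramic trinket bowl, 46 mm across, 26 mm tall, 60 g, standing on the red-roofed house's lamp base about midway between switch and house. Origin: centre of its underside. Not to be moved.

How it is judged:
By the outcome, as a careful person would: the job done as asked, in the order asked, and still so for the second after the job is handed in, with the robot touching nothing.
It also fails if it takes over 48 s, if anything falls off the work surface, if the arm or the gripper's body presses on something with over 40 N, if the wrist force passes 120 N, or if a joint passes its speed limit or range.

ROBOT

A 6-joint arm with a two-finger parallel gripper is mounted at the origin on the work surface. World frame = base frame: x ahead of the robot, y to its left, z up, the work surface at z = 0. Lengths are in m, angles in rad, forces in N, time in s.
With the tool pointing down it reaches from about 0.375 to 0.825 m from the base axis. Payload 5.5 kg.
Tool frame: the origin (TCP) lies at the very end of the fingers, on their centre line; the grasp point (between the pads) lies 19 mm behind it; z points along the fingers, y is the line along which they close (so a half turn about z gives the same grasp; the last joint's range is limited). The gripper opens to 85 mm and grips with 20 to 120 N. Pads are 22 mm wide; open, the fingers measure 114 mm over their backs; the gripper's body (76 mm by 85 mm) begins 54 mm behind the grasp point. The pads swing forward as they close: fully open they stand 13 mm farther back than shut.
Start: joints at [-1.34, 0.314, -0.047, 1.21, 0, 1.571], TCP at [0.137, -0.584, 0.231] pointing down, gripper open.
Joint ranges: [-2.67, 2.67], [-0.69, 1.73], [-1.03, 1.25], [-2.08, 2.16], [-1.42, 1.45], [-3.14, 3.14]. Speed limits (rad/s): [2.39, 2.39, 3.01, 3.14, 3.14, 3.14].

INTERFACE

Orientations are given as a 3x3 rotation matrix whose columns are the frame's x, y, z axes.
In Python, from station import r gives the robot as it stands.
- The arm moves only by the shell command python3 -m jog 'ROWS' [OPENING] [FORCE]. ROWS is JSON, a list of rows, each a list of 6 numbers: the shift along the world's x, y, z in units of 40 mm (1.0 is 40 mm), then the turn, a rotation vector about the world's x, y, z in units of 6 degrees (1.0 is 6 degrees). In form: [[x, y, z, ax, ay, az], ...]. A call has 1 to 12 rows; each row shifts and turns the commanded pose from where the row before left it; what a row does not reach is not made up. A row lasts 1/10 s, in which the tool goes at most 50 mm and 8.59 degrees, less where a joint would pass 70% of its speed; a pose out of reach is approached as far as the arm can. A call with a number of a shift or a turn outside -1 to 1 is refused whole. A call with a gripper value outside its range is refused whole. OPENING is the opening, from 0 (shut) to 1 (fully open), set as the call begins (- or left out, the last holds). The fingers move at their own pace and stop on an object; FORCE is the grip in N (left out, the last holds). Time passes only in rows, so rows that do not move let the fingers close. It gives the time, the measured TCP pose, the force, the opening and the grip force at its end, in the units of the state.
- r.get_state(): the state, without advancing time (a new reading comes with each control period).
- r.capture(name): name is "scene" or "side" or "wrist"; returns the picture (420x560x3 uint8, red, green, blue); there is no depth.
- r.camera_model(name): a dict with "fx", "fy", "cx", "cy" (pixels), "R" (3x3) and "t" (3): a world point X has camera coordinates R X + t. Camera axes: x right, y down, z forward; pixel columns grow to the right and rows downward; lengths in m; the calibration is good to about 2 mm. A picture is of the moment at which its call begins: read the wrist's pose just before it. camera_model takes no time and is no camera call; for the wrist camera it gives the pose at the moment of the call.
- r.finish_job(): hands the job in; it is judged then, once.
Trained networks look in the newest picture that a camera, given by its name, has taken for a name from the list of things; names that differ only in an ending like _2 or _b are one class to them, and where a whole thing is asked for, a point or a joint stands for the part that bears it (a point fixed in the world has none). Each returns a list of dicts, best first, with "p" (0 to 1); they miss things now and then, are a little off and sometimes report something else, mostly with a low value. They report only what shows in the picture. A call takes as long as a camera call.
- r.search_frame(camera, name): "location" ([row, column] in pixels, amid what is visible of it).
- r.place_of(camera, name): "location" ([row, column] in pixels: a listed point, or the origin of a listed thing).
The state is a dict: "time": time; "joint_pos": joint angles; "joint_vel": joint speeds; "joint_efforts": joint torques, N m; "tcp_pos": TCP position; "eef_rot": TCP orientation; "force": force on the tool from outside, world axes, zero at the start; "torque": the same for the moment, N m; "width": finger opening in m; "grip_force": force on a finger pad.
Only numpy, scipy, OpenCV 4.12 (cv2) and the standard library are available. Lean on these libraries where they do the work, as an engineer would, in place of code of your own. Each camera call takes 0.05 s, during which the arm holds its last target. There are 200 camera calls.

## Working session

There is one attempt and no reset: what is moved stays moved. The work goes in short steps, Python scripts to look and compute and a shell command to move; the robot and the scene stay as the last step left them, time stands still between calls to the robot, and variables do not carry over. Pictures are saved under pics/ and viewed, at most 10 in all, crops included, and the job is handed in when it is done.

```bash
mkdir -p pics; cat > h.py <<'E'
import numpy as np, cv2
from station import r
def ray(cam,px,z):
    m=r.camera_model(cam);R=np.array(m["R"]);t=np.array(m["t"])
    d=R.T@np.array([(px[1]-m["cx"])/m["fx"],(px[0]-m["cy"])/m["fy"],1]);c=-R.T@t
    return c+d*(z-c[2])/d[2]
def save(cam,n):
    im=r.capture(cam);cv2.imwrite(f"pics/{n}.png",np.array(im)[:,:,::-1]);return im
E
python3 - <<'E'
from h import *
for c in ("scene","side"):
    save(c,c+"0")
    for n,z in [("red_plain_end",.049+.012),("red_dot_end",.049),("blue_dot_end",.061),("blue_plain_end",.049),("green_dot_end",.061),("red_house",.03),("blue_house",.03),("green_house",.03),("red_base",0),("blue_base",0),("toadstool",.03),("bowl",.03)]:
        for q in r.place_of(c,n)[:2]: print(c,n,round(q["p"],2),np.round(q["location"],0),ray(c,q["location"],z).round(3))
s=r.get_state();print(s["time"],s["tcp_pos"],s["eef_rot"],s["force"])
E
```

```text
scene red_plain_end 0.81 [185. 260.] [ 0.482 -0.038  0.061]
scene red_plain_end 0.25 [188. 394.] [0.625 0.211 0.061]
scene red_dot_end 0.69 [180. 284.] [0.486 0.016 0.049]
scene blue_dot_end 0.63 [222. 193.] [ 0.506 -0.202  0.061]
scene blue_plain_end 0.73 [238. 168.] [ 0.511 -0.258  0.049]
scene blue_plain_end 0.72 [306. 198.] [ 0.671 -0.259  0.049]
scene green_dot_end 0.56 [147. 377.] [0.506 0.254 0.061]
scene red_house 0.66 [241. 303.] [ 0.632 -0.018  0.03 ]
scene red_house 0.41 [220. 192.] [ 0.478 -0.198  0.03 ]
scene blue_house 0.95 [306. 200.] [ 0.665 -0.255  0.03 ]
scene green_house 0.85 [200. 425.] [0.669 0.271 0.03 ]
scene red_base 0.65 [224. 286.] [ 0.56  -0.018  0.   ]
scene red_base 0.61 [310. 196.] [ 0.653 -0.264  0.   ]
scene blue_base 0.68 [276. 192.] [ 0.584 -0.244  0.   ]
scene toadstool 0.62 [269. 201.] [ 0.595 -0.225  0.03 ]
scene bowl 0.6 [217. 281.] [ 0.558 -0.03   0.03 ]
side red_plain_end 0.83 [225. 251.] [ 0.483 -0.034  0.061]
side red_dot_end 0.5 [218. 249.] [0.478 0.013 0.049]
side blue_dot_end 0.94 [274. 269.] [ 0.514 -0.209  0.061]
side blue_plain_end 0.89 [299. 264.] [ 0.503 -0.261  0.049]
side blue_plain_end 0.56 [226. 317.] [ 0.633 -0.038  0.049]
side green_dot_end 0.64 [167. 262.] [0.52  0.275 0.061]
side red_house 0.97 [226. 316.] [ 0.637 -0.009  0.03 ]
side blue_house 0.95 [301. 353.] [ 0.665 -0.264  0.03 ]
side green_house 0.68 [172. 311.] [0.668 0.287 0.03 ]
side red_base 0.92 [238. 286.] [ 0.564 -0.007  0.   ]
side blue_base 0.8 [304. 308.] [ 0.587 -0.233  0.   ]
side toadstool 0.53 [288. 313.] [ 0.597 -0.223  0.03 ]
side bowl 0.65 [235. 287.] [ 0.565 -0.04   0.03 ]
1.3 [ 0.13726582 -0.58407522  0.23130701] [[ 9.73483111e-01  2.28758895e-01  1.22551584e-05]
 [ 2.28758895e-01 -9.73483111e-01  7.50082761e-06]
 [ 1.36460708e-05 -4.49845251e-06 -1.00000000e+00]] [ 0.50059018 -0.57535156 -0.51636797]
```

View pics/scene0.png

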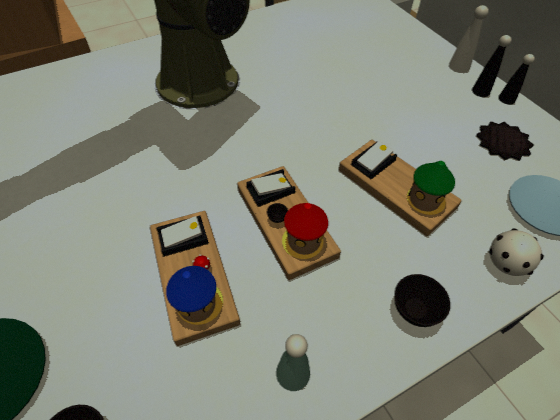

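View pics/side0.png

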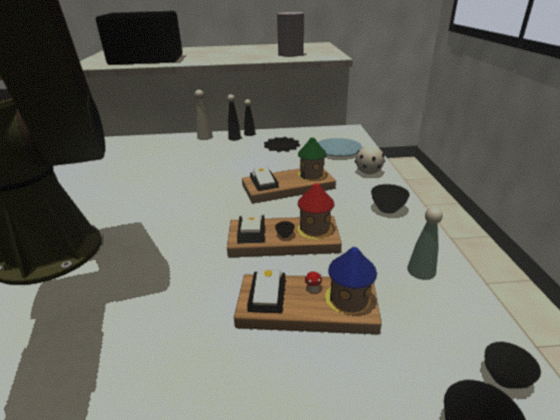

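The scene view shows the red switch at about (184,271) with its dot at (180,283), and the blue switch at (233,181) with its dot at (226,193). The bowl and the toadstool sit between switch and house. This agrees with the networks. I'll shut the fingers and approach.

```bash
python3 -m jog '[[0.5,0.8,0,0,0,0],[0.6,0.95,0,0,0,0],[0.6,0.95,0,0,0,0],[0.6,0.95,0,0,0,0],[0.6,0.95,0,0,0,0],[0.6,0.95,0,0,0,0],[0.6,0.95,0,0,0,0],[0.6,0.95,0,0,0,0]]' 0 20; python3 -c "
from station import r;print(r.get_state()['joint_pos'])"
```

```text
time: 2.1
tcp_pos: [0.3259, -0.2846, 0.2316]
eef_rot: [[0.974, 0.228, 0.001], [0.228, -0.974, -0.001], [0.001, 0.001, -1.0]]
force: [1.3, -0.3, 0.6]
width: -0.0003
grip_force: 0.0
[-7.17826453e-01 -2.50099715e-03 -4.20732355e-01  1.15172255e+00
  5.60937790e-05  2.19340992e+00]
```

```bash
python3 -m jog '[[0.5,0.78,0,0,0,1],[0.5,0.78,0,0,0,1],[0.5,0.78,0,0,0,1],[0.5,0.78,0,0,0,1],[0.5,0.78,0,0,0,1],[0.5,0.78,0,0,0,1],[0.5,0.78,0,0,0,1],[0.4,0.75,0,0,0,1],[0,0,-0.4,0,0,1],[0,0,-0.6,0,0,1],[0,0,-0.6,0,0,1],[0,0,-0.3,0,0,1]]'; python3 -m jog '[[0,0,0,0,0,0.8],[0,0,0,0,0,0]]'; python3 - <<'E'
from h import *
save("wrist","w1");save("side","s1");save("scene","c1")
for c in ("wrist","side","scene"):
    for n,z in [("red_plain_end",.061),("red_dot_end",.049)]:
        for q in r.place_of(c,n)[:1]: print(c,n,round(q["p"],2),np.round(q["location"],0),ray(c,q["location"],z).round(3))
for c in ("wrist","side"):
    im=cv2.imread(f"pics/{c[0]}1.png")
    (a:=globals().setdefault("L",[])).append(cv2.resize(im,(400,300)))
cv2.imwrite("pics/both1.png",np.hstack(L))
print(r.get_state()["tcp_pos"],r.get_state()["joint_pos"])
E
```

```text
time: 3.3
tcp_pos: [0.4801, -0.0374, 0.1534]
eef_rot: [[0.079, 0.997, -0.002], [0.997, -0.079, 0.0], [-0.0, -0.002, -1.0]]
force: [0.0, -0.7, -1.0]
width: -0.0
grip_force: 0.0
time: 3.5
tcp_pos: [0.4809, -0.0376, 0.1549]
eef_rot: [[-0.001, 1.0, -0.001], [1.0, 0.001, 0.0], [0.0, -0.001, -1.0]]
force: [-0.3, -0.7, 0.1]
width: -0.0002
grip_force: 0.0
wrist red_plain_end 0.56 [215. 278.] [ 0.482 -0.038  0.061]
wrist red_dot_end 0.74 [154. 281.] [0.484 0.013 0.049]
side red_plain_end 0.78 [226. 249.] [ 0.477 -0.041  0.061]
side red_dot_end 0.61 [218. 249.] [0.478 0.012 0.049]
scene red_plain_end 0.64 [185. 256.] [ 0.479 -0.048  0.061]
scene red_dot_end 0.58 [180. 282.] [0.483 0.014 0.049]
[ 0.48138434 -0.03772081  0.15552232] [-7.81820711e-02  1.41312436e-01 -4.44633727e-01  9.84425493e-01
 -2.50585132e-05  1.49257578e+00]
```

View pics/both1.png

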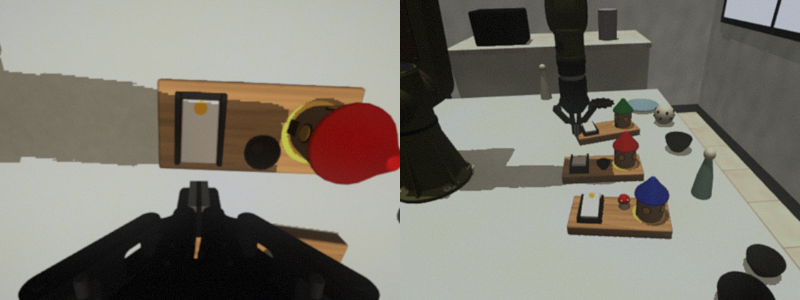

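The wrist view shows the red paddle almost square to the image, with its dot at about (150,281) full-size and the plain end toward the fingers. The fingers line up in x. I'll shift 4 mm in -y and go down.

```bash
python3 -m jog '[[0,-0.1,-0.6,0,0,0],[0,0,-0.8,0,0,0],[0,0,-0.5,0,0,0],[0,0,-0.2,0,0,0],[0,0,0,0,0,0]]'; python3 -m jog '[[0,0,-0.1,0,0,0],[0,0,-0.1,0,0,0],[0,0,0,0,0,0],[0,0,0,0,0,0]]'
```

```text
time: 4.45
tcp_pos: [0.4804, -0.0416, 0.0705]
eef_rot: [[-0.0, 1.0, -0.002], [1.0, 0.0, 0.0], [0.0, -0.002, -1.0]]
force: [-0.5, 0.1, 1.9]
width: -0.0003
grip_force: 0.0
time: 4.85
tcp_pos: [0.4816, -0.0417, 0.0637]
eef_rot: [[-0.0, 1.0, 0.001], [1.0, 0.0, -0.0], [-0.0, 0.001, -1.0]]
force: [0.3, 1.2, 0.7]
width: 0.0003
grip_force: 0.0
```

```bash
for i in 1 2 3; do python3 -m jog '[[0,0,-0.05,0,0,0],[0,0,-0.05,0,0,0],[0,0,0,0,0,0]]' | egrep 'tcp|force: \['; done
```

```text
tcp_pos: [0.4815, -0.0418, 0.0593]
force: [1.2, -1.0, 1.5]
tcp_pos: [0.4812, -0.0417, 0.0551]
force: [0.5, -0.7, 1.2]
tcp_pos: [0.4812, -0.042, 0.0511]
force: [0.8, -1.9, 2.3]
```

```bash
for i in 1; do python3 -m jog '[[0,0,-0.025,0,0,0],[0,0,-0.025,0,0,0],[0,0,0,0,0,0]]' | egrep 'tcp|force: \['; done;  python3 -m jog '[[0,0,-0.025,0,0,0],[0,0,0,0,0,0]]' | egrep 'tcp|force: \['
```

```text
tcp_pos: [0.4813, -0.042, 0.0493]
force: [-0.9, -3.9, 3.7]
tcp_pos: [0.4813, -0.042, 0.0485]
force: [-1.4, -4.1, 7.0]
```

```bash
python3 -m jog '[[0,0,-0.025,0,0,0],[0,0,0,0,0,0],[0,0,0,0,0,0]]' | egrep 'tcp|force: \['; python3 -m jog '[[0,0,0.3,0,0,0],[0,0,0.8,0,0,0],[0,0,1,0,0,0],[0,0,0.5,0,0,0],[0,0,0,0,0,0]]' | egrep 'tcp|force: \[';python3 - <<'E'
from h import *
save("wrist","w2");save("side","s2")
L=[cv2.resize(cv2.imread(f"pics/{c}2.png")[100:310,140:420],(400,300)) for c in "ws"]
cv2.imwrite("pics/both2.png",np.hstack(L))
for n,z in [("red_plain_end",.049),("red_dot_end",.061)]:
    for q in r.place_of("wrist",n)[:1]: print(n,round(q["p"],2),np.round(q["location"],0),ray("wrist",q["location"],z).round(3))
E
```

```text
tcp_pos: [0.4813, -0.042, 0.0478]
force: [-2.9, -4.2, 8.5]
tcp_pos: [0.4835, -0.0411, 0.1547]
force: [0.4, 0.8, -1.0]
red_plain_end 0.84 [210. 275.] [ 0.477 -0.039  0.049]
red_dot_end 0.77 [153. 275.] [0.477 0.012 0.061]
```

View pics/both2.png

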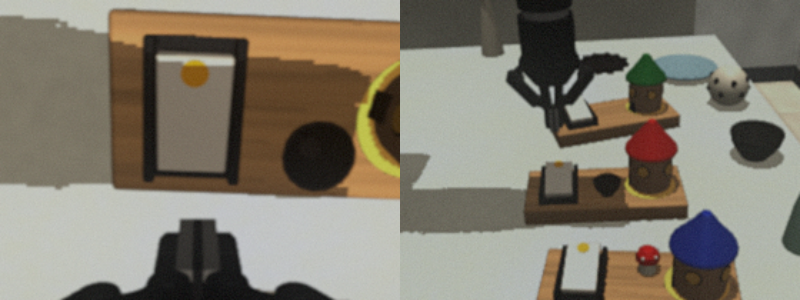

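The close view shows the red paddle reversed: the far edge of its dotted end now stands up at about (60,195), and the dot is at (73,195). The bowl and house haven't moved. Next is the blue switch.

```bash
python3 -m jog '[[0.14,-0.8,0,0,0,-0.2],[0.14,-0.9,0,0,0,-0.2],[0.14,-0.9,0,0,0,-0.2],[0.14,-0.9,0,0,0,-0.2],[0.1,-0.6,0,0,0,-0.2],[0,0,0,0,0,0],[0,0,0,0,0,0]]' | egrep 'tcp|force: \['; python3 - <<'E'
from h import *
save("wrist","w3")
for n,z in [("blue_plain_end",.049),("blue_dot_end",.061),("blue_house",.03),("toadstool",.03),("blue_base",0)]:
    for q in r.place_of("wrist",n)[:1]: print(n,round(q["p"],2),np.round(q["location"],0),ray("wrist",q["location"],z).round(3))
s=r.get_state();print(s["tcp_pos"],s["eef_rot"])
E
```

```text
tcp_pos: [0.5066, -0.2054, 0.1497]
force: [0.2, 0.5, -0.3]
blue_plain_end 0.64 [266. 282.] [ 0.505 -0.258  0.049]
blue_dot_end 0.74 [221. 355.] [ 0.572 -0.215  0.061]
blue_house 0.79 [246. 438.] [ 0.661 -0.262  0.03 ]
toadstool 0.93 [214. 374.] [ 0.598 -0.222  0.03 ]
blue_base 0.79 [220. 357.] [ 0.589 -0.238  0.   ]
[ 0.50756442 -0.2047694   0.15125492] [[ 1.02815282e-01  9.94700451e-01 -1.77660626e-04]
 [ 9.94700442e-01 -1.02815238e-01  2.41552221e-04]
 [ 2.22005883e-04 -2.01554363e-04 -9.99999955e-01]]
```

View pics/w3.png

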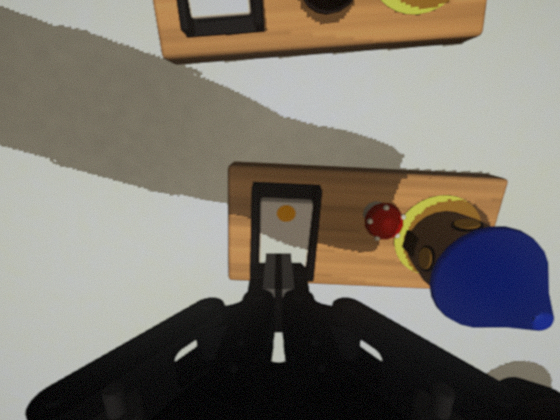

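The blue dot shows at (213,286). The network's 0.74 hit at (221,355) is not the dot, so I'll use my reading.

```bash
python3 -c "
from h import *
print(ray('wrist',[213,286],.061))"
```

```text
[ 0.51435985 -0.20248239  0.061     ]
```

```bash
python3 -m jog '[[0.14,0.06,-0.5,0,0,-0.3],[0,0,-0.8,0,0,0],[0,0,-0.5,0,0,0],[0,0,-0.2,0,0,0],[0,0,0,0,0,0]]' | egrep 'tcp|force: \['; for i in 1 2 3 4; do python3 -m jog '[[0,0,-0.05,0,0,0],[0,0,-0.05,0,0,0],[0,0,0,0,0,0]]' | egrep 'tcp|force: \['; done
```

```text
tcp_pos: [0.5125, -0.2026, 0.0705]
force: [0.4, -0.2, -0.4]
tcp_pos: [0.5138, -0.2035, 0.0681]
force: [0.5, 0.1, -0.1]
tcp_pos: [0.5131, -0.2033, 0.0631]
force: [0.4, 0.2, -0.2]
tcp_pos: [0.5134, -0.2032, 0.0592]
force: [0.2, 0.9, 0.8]
tcp_pos: [0.5133, -0.2032, 0.0551]
force: [0.3, -0.4, 1.2]
```

```bash
for i in 1; do python3 -m jog '[[0,0,-0.05,0,0,0],[0,0,-0.05,0,0,0],[0,0,0,0,0,0]]' | egrep 'tcp|force: \['; done; python3 -m jog '[[0,0,-0.05,0,0,0],[0,0,0,0,0,0]]' | egrep 'tcp|force: \['; python3 -m jog '[[0,0,-0.025,0,0,0],[0,0,0,0,0,0]]' | egrep 'tcp|force: \['
```

```text
tcp_pos: [0.5134, -0.203, 0.0511]
force: [-0.5, 2.2, 2.6]
tcp_pos: [0.5134, -0.203, 0.0493]
force: [0.8, 3.7, 4.1]
tcp_pos: [0.5134, -0.203, 0.0486]
force: [0.6, 4.1, 6.1]
```

```bash
python3 -m jog '[[0,0,-0.025,0,0,0],[0,0,0,0,0,0],[0,0,0,0,0,0]]' | egrep 'tcp|force: \['; python3 -m jog '[[0,0,0.3,0,0,0],[0,0,0.8,0,0,0],[0,0,1,0,0,0],[0,-0.6,0.6,0,0,0],[-0.2,-1,0.3,0,0,0],[-0.2,-1,0,0,0,0],[0,0,0,0,0,0],[0,0,0,0,0,0]]' | egrep 'tcp|force: \[|time';python3 - <<'E'
from h import *
save("wrist","w4");save("side","s4")
a=cv2.resize(cv2.imread("pics/w4.png"),(400,300));b=cv2.resize(cv2.imread("pics/s4.png")[140:350,180:460],(400,300))
cv2.imwrite("pics/both4.png",np.hstack([a,b]))
E
```

```text
tcp_pos: [0.5135, -0.203, 0.0479]
force: [-1.1, 5.2, 8.9]
time: 11.75
tcp_pos: [0.4964, -0.3084, 0.1672]
force: [0.4, 0.6, -0.0]
```

View pics/both4.png

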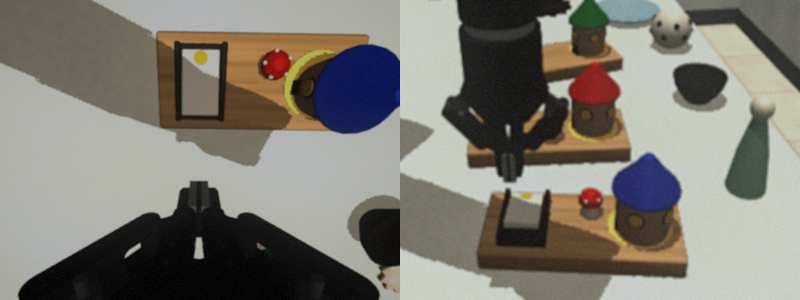

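The blue paddle's dotted end is now down, with the dot at (57,201) in the wrist half. The toadstool and house are in place, and the hand is clear.

```bash
python3 -c "
from station import r;print(r.finish_job())"
```

```text
the job is handed in; nothing more can be done
None
```

I switched the red-roofed lamp off and then the blue-roofed lamp on, each pressed to its stop with about 9 N; I never touched the green switch, no pottery in view had moved, and I handed the job in at about 12 s with the hand clear.

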